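Zero the tilt readout, then jack up the compass turntable and hold it tilted

ROBOT

A 7-joint arm with a two-finger parallel gripper is mounted at the origin on the work surface. World frame = base frame: x ahead of the robot, y to its left, z up, the work surface at z = 0. Lengths are in mm, angles in rad, forces in N, time in s.
With the tool pointing down it reaches from about 425 to 975 mm from the base axis. Payload 16.7 kg.
Tool frame: the origin (TCP) lies on the centre line of the jaws, within the pads' length; the fingertips stand 22 mm ahead of it and the grasp point (between the pads) lies 3 mm ahead of it (tips_ahead is the distance from the TCP to the fingertips, in mm); z points along the fingers, y is the line along which they close (so a half turn about z gives the same grasp; the last joint's range is limited). The gripper opens to 85 mm and grips with 20 to 120 N. Pads are 22 mm wide; open, the fingers measure 114 mm over their backs; the gripper's body (76 mm by 85 mm) begins 54 mm behind the grasp point. The pads swing forward as they close: fully open they stand 13 mm farther back than shut.
Start: joints at [-1.403, 0.426, 0.074, 1.606, -0.034, 1.111, -0.067], TCP at [210.928, 641.161, 253.302] pointing down, gripper open.
Joint ranges: [-2.85, 2.85], [-0.5, 2.14], [-1.23, 1.37], [0.21, 2.46], [-1.02, 4.16], [0.16, 2.05], [-2.73, 2.73]. Speed limits (rad/s): [1.89, 1.89, 2.39, 2.39, 3.01, 3.01, 3.01].

INTERFACE

Orientations are given as a unit quaternion [w, x, y, z].
In Python, from bench import * gives the robot as it stands.
- The arm moves only by the shell command python3 -m pendant 'ROWS' [FORCE]. ROWS is JSON, a list of rows, each a list of 7 numbers: the turn, a rotation vector about the world's x, y, z in degrees, then the shift along the world's x, y, z in m, then the finger opening in m, from 0 to 0.0854. In form: [[ax, ay, az, dx, dy, dz, jaw], ...]. A call has exactly 10 rows; each row is the pose to reach, as a shift and turn from the pose commanded when the call began; what a row does not reach only later rows make up. A row lasts 1/12 s, in which the tool goes at most 41.7 mm and 7.16 degrees, less where a joint would pass 70% of its speed; a pose out of reach is approached as far as the arm can. A call with a gripper value outside its range is refused whole. The fingers move at their own pace and stop on an object; FORCE is the grip in N (left out, the last holds). Time passes only in rows, so rows that repeat a pose let the fingers close, or fill a call up. It gives the time, the measured TCP pose, the force, the opening and the grip force at its end, in the units of the state.
- state(): the state, without advancing time (a new reading comes with each control period).
- grab_frame(name): name is "scene" or "top" or "wrist"; returns the picture (384x512x3 uint8, red, green, blue); there is no depth.
- calibration(name): a dict with "K" (3x3 intrinsics, pixels), "distortion" ([k1, k2, p1, p2, k3] as OpenCV has them; the pictures are not rectified), "R" (3x3) and "t" (3): a world point X has camera coordinates R X + t. Camera axes: x right, y down, z forward; pixel columns grow to the right and rows downward; lengths in mm; the calibration is good to about 2 mm. A picture is of the moment at which its call begins: read the wrist's pose just before it. calibration takes no time and is no camera call; for the wrist camera it gives the pose at the moment of the call.
- close_job(): hands the job in; it is judged then, once.
The state is a dict: "time": time; "joint_pos": joint angles; "joint_velocities": joint speeds; "joint_torque": joint torques, N m; "eef_pos": TCP position; "orientation": TCP orientation; "ft_force": force on the tool from outside, world axes, zero at the start; "moment": the same for the moment, N m; "opening": opening from 0.0 (shut) to 1.0 (fully open); "grasp_force": force on a finger pad.
Only numpy, scipy, OpenCV 4.12 (cv2) and the standard library are available. Lean on these libraries where they do the work, as an engineer would, in place of code of your own. Each camera call takes 0.05 s, during which the arm holds its last target. There are 200 camera calls.

TASK

On the tilt readout box press the three keys fully down one at a time, letting each come back up: the large one, then the middle one, then the small one. Then move the lever jack so that it stands on the table with its saddle centred under the pin-marked lift point of the turntable's tilt plate, let go of it, pump its handle all the way down once and let it rise right back up, then press the handle all the way down again and finish while holding it down with the fingers, so that the jack alone keeps the plate raised. Leave everything else on the table where it is.

Things in the scene. Friction and masses are not known exactly. Their poses are not given: they have to be found in the camera images.
- stand: Fixed grey base of the tilt stand, 200 mm (its x) by 270 mm (its y), 18 mm high. Origin: on the table exactly below the lift point; +y points to the stand's hinge, 300 mm away at height 50 mm. The base covers y = 50 to 320 mm; the table under the lift point is bare. Place and yaw vary.
- plate (a joint): Tilt (rad) of the 190 x 260 x 10 mm aluminium plate (underside 54 mm up, covering stand y = 30 to 290 mm) that carries the 172 mm brass turntable with a clear compass (top at 93 mm). 0 = level; grows as the lift point is raised, 300 mm from the hinge. It falls back by gravity; 7 to 11 N at the lift point raises it.
- lift_point (a point): Lift point: centre of the flat underside of the 50 mm wide, 10 mm thick tongue that sticks out from the plate along the stand's -y as far as y = -23 mm. 54 mm above the table at rest. Marked on top by a 28 mm dark round boss 4 mm high with an 8 mm steel pin 10 mm high in its centre, exactly above this point.
- jack: Small lever jack, loose, 0.8 kg; own frame, mm: origin on its underside, +x to the saddle, -x to the pump handle, z up. Dark foot plate x -125..93, y -33..33, 8 thick. Grey upright block to grip across y: x -12..28, y -19..19, top at z 78, sides plain above z 24. Saddle at x 75, y 0. Handle pivot at x -18, z 40.
- saddle_top (a point): Centre of the top of the jack's saddle, a 32 mm steel disc; 46 mm above the table at rest, so it passes 8 mm below the tongue. It rises 24 mm when the handle goes all the way down, in proportion to the handle angle.
- handle (a joint): Angle of the pump handle, rad. 0 = up (sloping 0.45 rad upward to the rear), 0.45 = all the way down (level, against its stop). A spring brings it back up when let go. Pushing on the paddle takes about 3 N at the top and, with the plate raised, about 10 N at the bottom.
- paddle_top (a point): Centre of the upper face of the black paddle (44 mm wide, 36 mm long, 8 mm thick) at the rear end of the handle, to be pressed from above; 95 mm from the pivot. In the jack's frame at x -102, z 85 mm with the handle up and at x -113, z 44 mm with the handle down.
- readout: Tilt readout: fixed grey box 78 mm (its x) by 160 mm (its y), 30 mm high, origin at the centre of its underside; three round grey keys in a row along its y at x = -10 mm: large at y = 48, middle at y = 0, small at y = -42 mm, pressed straight down. Place and yaw vary.
- key_large_top (a point): Centre of the top of the large key, 32 mm across, 48 mm above the table when up; it moves with the key and stands in a black collar.
- key_middle_top (a point): Centre of the top of the middle key, 24 mm across, 48 mm above the table when up; it moves with the key and stands in a black collar.
- key_small_top (a point): Centre of the top of the small key, 16 mm across, 48 mm above the table when up; it moves with the key and stands in a black collar.
- key_large (a joint): Travel of the large key, m: 0 = up, 0.006 = fully down; 4 N takes it fully down and a spring returns it.
- key_middle (a joint): Travel of the middle key, m, the same.
- key_small (a joint): Travel of the small key, m, the same.
- slate_a: Bystander: smooth grey slate block 45 x 90 x 28 mm, beside the tilt stand; origin under its centre.
- slate_b: Bystander: a second slate block of the same size, nearer the robot; origin under its centre.
- sighting_bar: Bystander: red aluminium sighting bar 180 mm long (its x), 20 mm wide, with an upright vane 42 mm high at each end; origin under its centre.
- magnet: Bystander: squat bronze cylinder 42 mm across, 24 mm high, near the jack; origin under its centre.
- weight: Bystander: brass weight with a knob, 34 mm across, 42 mm high, near the jack; origin under its centre.
- spare_compass: Bystander: clear baseplate compass 55 x 110 x 13 mm lying flat, at the far side of the place where the jack goes; origin under its centre.
There are look-alikes about, which are no part of the job. What is shaped like the readout but orange is not meant.

How it is judged:
By the outcome, as a careful person would: the job done as asked, in the order asked, and still so for the second after the job is handed in, while the arm keeps its last pose, push and grip.
It also fails if it takes over 72 s, if anything falls off the work surface, if the arm or the gripper's body presses on something with over 40 N, if the wrist force passes 120 N, or if a joint passes its speed limit or range.

## Working session

There is one attempt and no reset: what is moved stays moved. The work goes in short steps, Python scripts to look and compute and a shell command to move; the robot and the scene stay as the last step left them, time stands still between calls to the robot, and variables do not carry over. Pictures are saved under pics/ and viewed, at most 10 in all, crops included, and the job is handed in when it is done.

```bash
ls; mkdir -p pics; python3 - <<'E'
from bench import *
import cv2
for n in ("scene","top"):
    cv2.imwrite(f"pics/{n}0.png",cv2.cvtColor(grab_frame(n),cv2.COLOR_RGB2BGR))
a=cv2.imread("pics/scene0.png");b=cv2.imread("pics/top0.png")
cv2.imwrite("pics/s1.png",cv2.resize(a,(800,600),interpolation=cv2.INTER_CUBIC))
cv2.imwrite("pics/t1.png",cv2.resize(b,(800,600),interpolation=cv2.INTER_CUBIC))
s=state();print(s)
for n in ("scene","top"):print(calibration(n))
E
```

```text
pics
{'time': 0.1, 'joint_pos': array([-1.4025381 ,  0.42668074,  0.07388058,  1.60657972, -0.03409556,
        1.11080466, -0.06710391]), 'joint_velocities': array([-0.00098136, -0.00193187,  0.00257156, -0.00210508,  0.00159594,
       -0.00062272,  0.0007358 ]), 'joint_torque': array([ 8.34298495e-03, -9.51543331e+01,  3.77083182e+00, -4.64394593e+01,
        1.94806955e-02,  6.77917327e-03,  1.17424120e-04]), 'eef_pos': array([210.82453824, 640.84835759, 252.65770932]), 'orientation': array([-4.53421944e-05,  1.58241030e-01,  9.87400329e-01, -6.04492296e-04]), 'ft_force': array([-0.47357007, -0.01586402, -0.01059826]), 'moment': array([-0.02321738,  0.00619196,  0.03388996]), 'grasp_force': 0.0, 'opening': 1.0019556786167614}
{'K': array([[357.39620005,   0.        , 252.35680445],
       [  0.        , 357.39620005, 192.04314795],
       [  0.        ,   0.        ,   1.        ]]), 'distortion': array([-0.02252856,  0.        ,  0.        ,  0.        ,  0.        ]), 'R': array([[ 0.38509158,  0.92287258,  0.00326741],
       [ 0.49574238, -0.20387199, -0.84420122],
       [-0.77842403,  0.32671457, -0.53601644]]), 't': array([-276.63176059, -146.11889714, 1502.80437213])}
{'K': array([[423.96315282,   0.        , 256.02454998],
       [  0.        , 423.96315282, 192.68954508],
       [  0.        ,   0.        ,   1.        ]]), 'distortion': array([-0.08053678,  0.        ,  0.        ,  0.        ,  0.        ]), 'R': array([[ 0.02073159, -0.99976805, -0.00583422],
       [-0.98423443, -0.01938356, -0.1758035 ],
       [ 0.17564964,  0.00938693, -0.98440799]]), 't': array([  89.0124817 ,  500.03876391, 1675.39098778])}
```

View pics/t1.png

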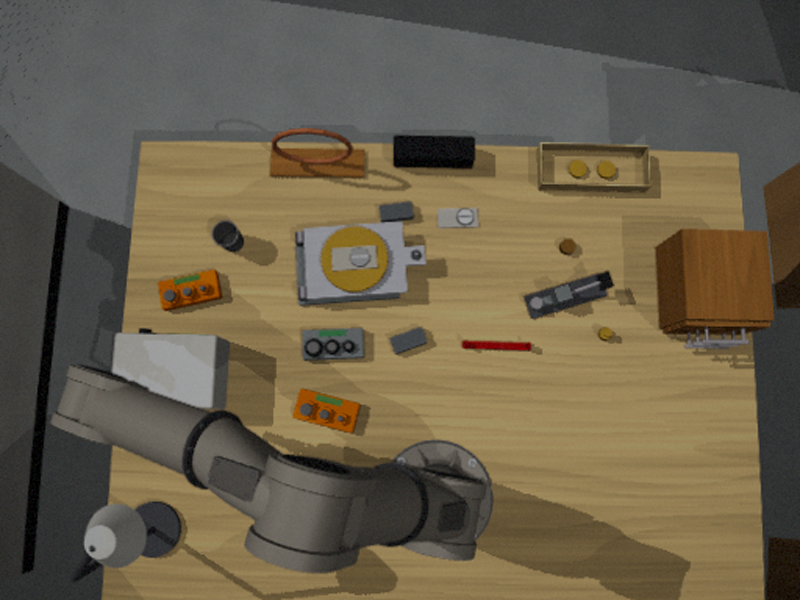

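View pics/s1.png

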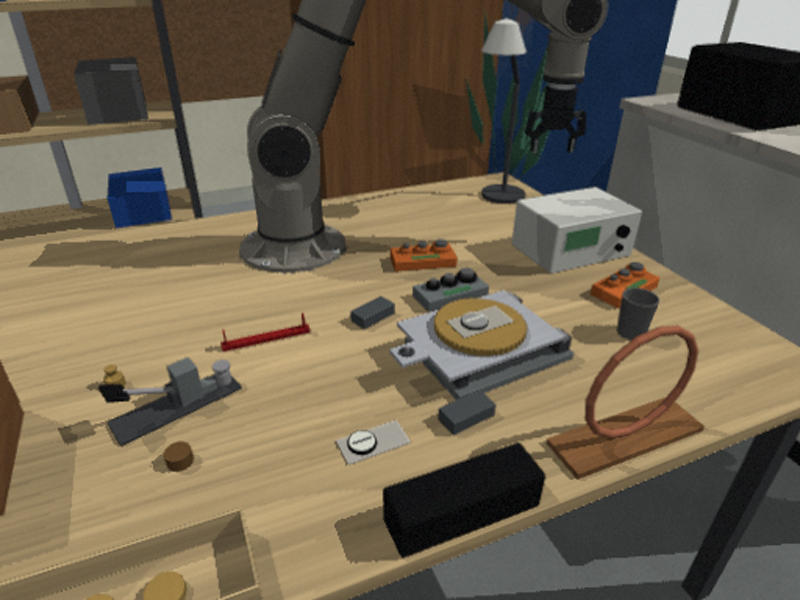

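The top view (800×600) shows the grey readout at (333,345), with its keys large (314,347), middle (332,347) and small (349,347). The look-alikes are the orange boxes at (190,288) and (328,410), and the white instrument at (170,370). The jack's saddle is at (538,302), its block at (563,291) and its paddle at (605,280). The lift pin is at (418,255). The grey readout matches the description, so next is a close crop to check it.

```bash
cat > h.py <<'E'
from bench import *
import cv2, numpy as np
def ray(c,px):
    p=cv2.undistortPoints(np.array([[px]],float),c["K"],c["distortion"])[0,0]
    R=c["R"];return -R.T@c["t"],R.T@np.array([p[0],p[1],1])
def onz(c,px,z):
    o,d=ray(c,px);return o+d*(z-o[2])/d[2]
def two(ca,pa,cb,pb):
    A=[];b=[]
    for c,p in((ca,pa),(cb,pb)):
        o,d=ray(c,p);d=d/np.linalg.norm(d);M=np.eye(3)-np.outer(d,d);A.append(M);b.append(M@o)
    return np.linalg.lstsq(np.vstack(A),np.hstack(b),rcond=None)[0]
def proj(c,X):
    r,_=cv2.Rodrigues(c["R"]);return cv2.projectPoints(np.array([X],float),r,c["t"],c["K"],c["distortion"])[0][0,0]
E
python3 - <<'E'
from h import *
b=cv2.imread("pics/top0.png")
def crop(x,y,w,h,s):return cv2.resize(b[y:y+h,x:x+w],None,fx=s,fy=s,interpolation=cv2.INTER_CUBIC)
A=crop(190,205,50,30,8);B=crop(330,170,66,38,6);C=crop(245,145,40,36,8)
W=np.zeros((530,800,3),np.uint8)
W[:240,:400]=A;W[:288,400:720]=C;W[300:528,:396]=B
cv2.imwrite("pics/c1.png",W)
c=calibration("top")
k=512/800
for n,p,z in(("L",(314,347),48),("M",(332,347),48),("S",(349,347),48),("sad",(538,302),46),("block",(563,291),78),("pad",(605,280),85),("pin",(418,254),78),("hinge",(300,265),64)):
    print(n,onz(c,np.array(p)*k,z).round(0))
E
```

```text
L [374. 317.  48.]
M [375. 271.  48.]
S [375. 227.  48.]
sad [ 503. -260.   46.]
block [ 527. -318.   78.]
pad [ 556. -426.   85.]
pin [616.  55.  78.]
hinge [585. 361.  64.]
```

View pics/c1.png

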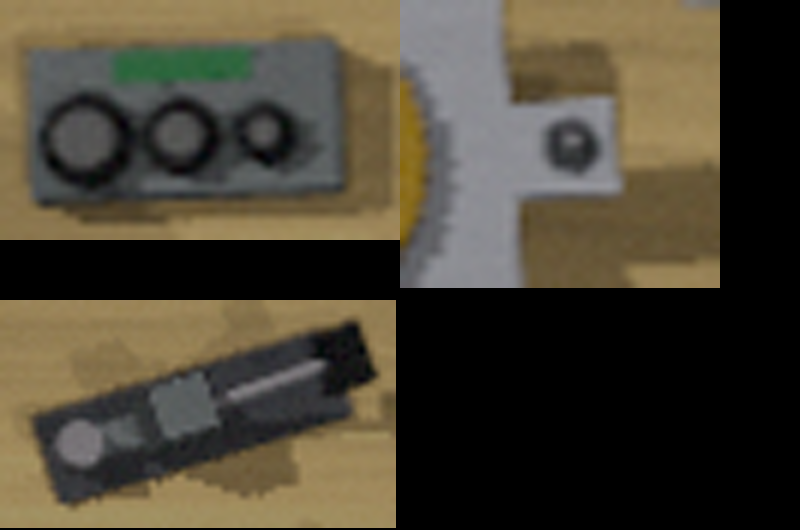

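The crop confirms the choice. The grey box has a green window and three keys in collars: large (88,139), middle (181,136), small (266,132). The pin is at (574,143), the saddle at (80,442), the block top at (184,405) and the paddle at (348,352).

```bash
python3 - <<'E'
from h import *
c=calibration("top")
def u(X,Y,x0,y0,s):return np.array([(X+.5)/s-.5+x0,(Y+.5)/s-.5+y0])
P={}
for n,p,z in(("L",u(88,139,190,205,8),48),("M",u(181,136,190,205,8),48),("S",u(266,132,190,205,8),48),("pin",u(174,138,245,145,8),78),("boss",u(172,146,245,145,8),68),("tl",u(116,97,245,145,8),64),("tr",u(212,97,245,145,8),64),("br",u(220,192,245,145,8),64),("sad",u(80,142,330,170,6),46),("blk",u(184,105,330,170,6),78),("pad",u(350,50,330,170,6),85)):
    P[n]=onz(c,p,z);print(n,P[n].round(1))
a=lambda v:np.degrees(np.arctan2(v[1],v[0]))
print("readout yaw",a(P["L"]-P["S"])-90,"jack",a(P["blk"]-P["sad"])+180,a(P["pad"]-P["sad"])+180,"len",np.linalg.norm((P["blk"]-P["sad"])[:2]))
print("stand y dir",a(P["tl"]-P["tr"]),"target TCP d",P["L"]-state()["eef_pos"])
from scipy.spatial.transform import Rotation as R
q=state()["orientation"];M=R.from_quat(np.r_[q[1:],q[0]]).as_matrix();print(M.round(3))
E
```

```text
L [374.  318.9  48. ]
M [376.6 272.3  48. ]
S [379.5 229.7  48. ]
pin [619.4  59.9  78. ]
boss [617.7  60.8  68. ]
tl [643.9  89.6  64. ]
tr [644.8  40.8  64. ]
br [595.2  36.   64. ]
sad [ 502.5 -253.8   46. ]
blk [ 523.2 -317.6   78. ]
pad [ 561.5 -428.8   85. ]
readout yaw 3.47558148765404 jack 107.92918578326316 108.62501108033928 len 67.03903852231689
stand y dir 91.11576652494625 target TCP d [ 163.22385818 -321.91755398 -204.65770932]
[[-0.95   0.312 -0.   ]
 [ 0.312  0.95  -0.001]
 [-0.    -0.001 -1.   ]]
```

```bash
python3 -m pendant '[[0,0,0,0.017,-0.038,0,0.0],[0,0,0,0.034,-0.076,0,0.0],[0,0,0,0.051,-0.114,0,0.0],[0,0,0,0.068,-0.152,0,0.0],[0,0,0,0.085,-0.19,0,0.0],[0,0,0,0.102,-0.228,0,0.0],[0,0,0,0.119,-0.266,-0.01,0.0],[0,0,0,0.135,-0.302,-0.02,0.0],[0,0,0,0.15,-0.335,-0.03,0.0],[0,0,0,0.165,-0.369,-0.04,0.0]]'
python3 - <<'E'
from h import *
s=state();c=calibration("wrist");f=cv2.cvtColor(grab_frame("wrist"),cv2.COLOR_RGB2BGR)
cv2.imwrite("pics/w0.png",f);np.savez("pics/w0.npz",**{k:np.array(c[k]) for k in c})
for X in([374,318.9,48],[376.6,272.3,48],[379.5,229.7,48],[619,60,78]):print(proj(c,X))
print(s["eef_pos"],s["opening"])
E
```

```text
time: 0.93
eef_pos: [376.2, 270.2, 213.0]
orientation: [0.0, 0.158, 0.987, 0.0]
ft_force: [0.5, 1.4, -0.5]
opening: 0.003
grasp_force: 0.0
[305.00043474 166.88734673]
[261.1956381  183.39802635]
[222.71619408 198.44027602]
[161.83252162 414.43537486]
[376.21726919 270.2488146  212.96168338] 0.002569496987833031
```

View pics/w0.png

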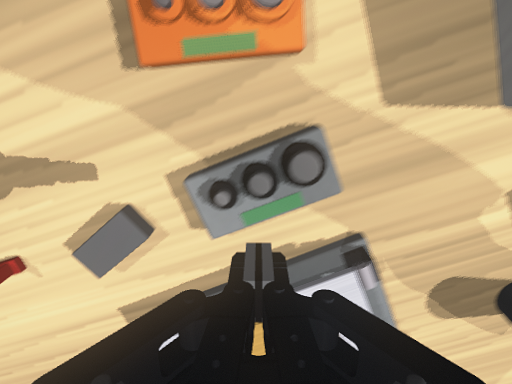

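The wrist view shows the grey readout with its large key at about (304,164), middle at (260,181) and small at (222,195). These are 2-3 px from the predicted positions.

```bash
python3 - <<'E'
from h import *
c=dict(np.load("pics/w0.npz"));g=cv2.cvtColor(cv2.imread("pics/w0.png"),cv2.COLOR_BGR2GRAY)
hsv=cv2.cvtColor(cv2.imread("pics/w0.png"),cv2.COLOR_BGR2HSV)
m=(g<55).astype(np.uint8);m[230:]=0;m[:120]=0
cs,_=cv2.findContours(m,cv2.RETR_EXTERNAL,cv2.CHAIN_APPROX_NONE)
for k in cs:
    if cv2.contourArea(k)>150:
        e=cv2.fitEllipse(k);print("collar",np.round(e[0],1),np.round(e[1],1))
for p in((304,164),(260,181),(222,195)):
    x,y=p;w=g[y-9:y+10,x-9:x+10].astype(int);print(w[9],onz(c,p,48).round(1))
E
```

```text
collar [222.8 194.1] [23.8 25.8]
collar [259.4 180.4] [31.5 33.8]
collar [302.4 164.3] [39.  41.9]
[111 111 110 111 112 112 113 113 113 113 114 113 113 114 114 115 116 116
 116] [370.9 318.7  48. ]
[101 108 109 110 110 111 112 112 112 113 114 114 114 115 116 118 117 112
 103] [373.8 271.9  48. ]
[ 48  58  79 107 126 133 133 133 132 130 129 126 121 116 110 101  93  79
  60] [375.8 230.3  48. ]
```

```bash
python3 -m pendant '[[0,0,0,-0.001,0.02,-0.035,0],[0,0,0,-0.004,0.048,-0.06,0],[0,0,0,-0.004,0.048,-0.1,0],[0,0,0,-0.004,0.048,-0.13,0],[0,0,0,-0.004,0.048,-0.141,0],[0,0,0,-0.004,0.048,-0.144,0],[0,0,0,-0.004,0.048,-0.147,0],[0,0,0,-0.004,0.048,-0.148,0],[0,0,0,-0.004,0.048,-0.148,0],[0,0,0,-0.004,0.048,-0.148,0]]'; python3 -c "
import bench;print([n for n in dir(bench) if n[0]!='_']);print(getattr(bench,'tips_ahead',None))"
```

```text
time: 1.82
eef_pos: [370.6, 319.3, 67.3]
orientation: [-0.001, 0.158, 0.987, -0.001]
ft_force: [-18.5, -12.3, 42.7]
opening: -0.001
grasp_force: 21.3
['MotionError', 'calibration', 'close_job', 'grab_frame', 'state', 'tips_ahead']
22.0
```

```bash
for i in 1 2 3; do python3 -m pendant '[[0,0,0,0,0,0.001,0],[0,0,0,0,0,0.002,0],[0,0,0,0,0,0.002,0],[0,0,0,0,0,0.002,0],[0,0,0,0,0,0.002,0],[0,0,0,0,0,0.002,0],[0,0,0,0,0,0.002,0],[0,0,0,0,0,0.002,0],[0,0,0,0,0,0.002,0],[0,0,0,0,0,0.002,0]]' | egrep 'eef|force'; done
```

```text
eef_pos: [372.3, 320.3, 67.9]
ft_force: [-2.7, -2.3, 12.4]
grasp_force: 6.3
eef_pos: [372.1, 320.3, 69.4]
ft_force: [2.5, -0.4, 3.7]
grasp_force: 1.6
eef_pos: [371.9, 320.2, 71.3]
ft_force: [1.7, 1.3, 1.4]
grasp_force: 1.2
```

```bash
python3 -m pendant '[[0,0,0,0,0,0.02,0],[0,0,0,0,0,0.025,0],[0,0,0,0.001,-0.02,0.025,0],[0,0,0,0.003,-0.048,0.025,0],[0,0,0,0.003,-0.048,0.01,0],[0,0,0,0.003,-0.048,0.002,0],[0,0,0,0.003,-0.048,-0.001,0],[0,0,0,0.003,-0.048,-0.003,0],[0,0,0,0.003,-0.048,-0.005,0],[0,0,0,0.003,-0.048,-0.005,0]]'| egrep 'time|eef|force';  python3 -m pendant '[[0,0,0,0,0,0,0],[0,0,0,0,0,0,0],[0,0,0,0,0,0.002,0],[0,0,0,0,0,0.002,0],[0,0,0,0,0,0.002,0],[0,0,0,0,0,0.002,0],[0,0,0,0,0,0.002,0],[0,0,0,0,0,0.002,0],[0,0,0,0,0,0.002,0],[0,0,0,0,0,0.002,0]]'| egrep 'eef|force'
```

```text
time: 5.15
eef_pos: [374.7, 272.4, 67.3]
ft_force: [-10.7, -10.6, 44.8]
grasp_force: 22.1
eef_pos: [375.0, 272.6, 68.3]
ft_force: [-1.9, 2.3, 4.3]
grasp_force: 1.8
```

```bash
python3 -m pendant '[[0,0,0,0,0,0.02,0],[0,0,0,0,0,0.028,0],[0,0,0,0.001,-0.02,0.028,0],[0,0,0,0.0025,-0.0425,0.028,0],[0,0,0,0.0025,-0.0425,0.015,0],[0,0,0,0.0025,-0.0425,0.004,0],[0,0,0,0.0025,-0.0425,0.001,0],[0,0,0,0.0025,-0.0425,0,0],[0,0,0,0.0025,-0.0425,-0.002,0],[0,0,0,0.0025,-0.0425,-0.002,0]]'| egrep 'time|eef|force';  python3 -m pendant '[[0,0,0,0,0,0,0],[0,0,0,0,0,0,0],[0,0,0,0,0,0.002,0],[0,0,0,0,0,0.002,0],[0,0,0,0,0,0.002,0],[0,0,0,0,0,0.002,0],[0,0,0,0,0,0.002,0],[0,0,0,0,0,0.002,0],[0,0,0,0,0,0.002,0],[0,0,0,0,0,0.002,0]]'| egrep 'eef|force'
```

```text
time: 6.82
eef_pos: [377.6, 229.3, 67.3]
ft_force: [-8.0, -10.3, 37.0]
grasp_force: 18.6
eef_pos: [377.6, 229.7, 68.3]
ft_force: [0.1, -1.5, 3.2]
grasp_force: 1.8
```

```bash
for i in 1 2 3 4; do python3 -m pendant '[[0,0,0,0,0,0.001,0],[0,0,0,0,0,0.0015,0],[0,0,0,0,0,0.0015,0],[0,0,0,0,0,0.0015,0],[0,0,0,0,0,0.0015,0],[0,0,0,0,0,0.0015,0],[0,0,0,0,0,0.0015,0],[0,0,0,0,0,0.0015,0],[0,0,0,0,0,0.0015,0],[0,0,0,0,0,0.0015,0]]' | egrep 'eef|force'; done
```

```text
eef_pos: [377.5, 229.7, 69.8]
ft_force: [1.9, 0.1, 3.3]
grasp_force: 1.5
eef_pos: [377.4, 229.7, 71.3]
ft_force: [1.0, 1.6, 2.7]
grasp_force: 1.1
eef_pos: [377.4, 229.6, 72.8]
ft_force: [-0.2, 0.2, 0.7]
grasp_force: 0.8
eef_pos: [377.4, 229.6, 74.3]
ft_force: [-0.3, 0.1, 0.8]
grasp_force: 0.0
```

All three keys are confirmed: contact ends exactly 6 mm above the bottom. Next I move over the stand to measure it and turn the tool for the jack.

```bash
python3 -m pendant '[[0,0,0,0,0,0.04,0],[0,0,-6,0.01,0,0.08,0],[0,0,-13,0.035,-0.01,0.11,0.02],[0,0,-20,0.065,-0.02,0.13,0.04],[0,0,-27,0.1,-0.035,0.15,0.06],[0,0,-34,0.13,-0.05,0.17,0.085],[0,0,-40,0.16,-0.07,0.185,0.085],[0,0,-46,0.19,-0.09,0.2,0.085],[0,0,-53,0.21,-0.1,0.21,0.085],[0,0,-53,0.21,-0.1,0.21,0.085]]'
python3 - <<'E'
from h import *
s=state();c=calibration("wrist");f=cv2.cvtColor(grab_frame("wrist"),cv2.COLOR_RGB2BGR)
cv2.imwrite("pics/w1.png",f);np.savez("pics/w1.npz",**{k:np.array(c[k]) for k in c})
print(s["eef_pos"]);print(proj(c,[618,60,78]))
E
```

```text
time: 11.82
eef_pos: [591.3, 126.5, 286.3]
orientation: [0.002, 0.587, 0.809, 0.001]
ft_force: [-1.3, 1.1, 0.5]
opening: 0.998
grasp_force: 0.0
[591.33555459 126.46823474 286.28801716]
[262.11736276 228.33887367]
```

View pics/w1.png

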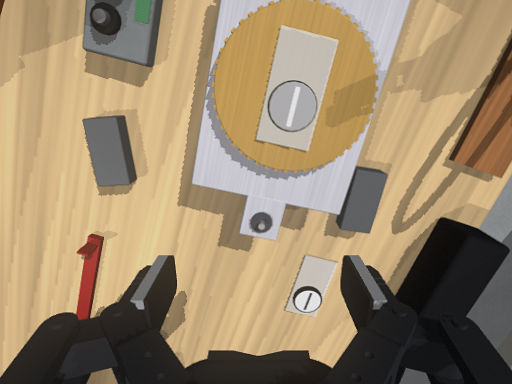

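The wrist view shows the pin at about (261,222), the tongue corners at (247,196), (286,203), (277,239) and (240,233), and the plate's left edge from (219,0) to (192,184).

```bash
python3 - <<'E'
from h import *
c=dict(np.load("pics/w1.npz"));im=cv2.imread("pics/w1.png");b,g,r=[im[...,i].astype(int) for i in range(3)]
m=((b>r+3)&(g>120)).astype(np.uint8)
n,l,st,_=cv2.connectedComponentsWithStats(m);i=l[210,250] or l[215,248];print(st[i])
M=l==i
L=[];R=[];
for y in range(5,176,3):
    xs=np.where(M[y])[0]
    if len(xs): L.append((xs.min(),y))
for y in range(5,170,3):
    xs=np.where(M[y])[0]
    if len(xs): R.append((xs.max(),y))
def ang(pts):
    P=np.array([onz(c,(float(x),float(y)),64)[:2] for x,y in pts]);v=cv2.fitLine(P.astype(np.float32),cv2.DIST_HUBER,0,.01,.01).ravel()
    a=np.degrees(np.arctan2(v[1],v[0]))%180
    d=np.abs((P-v[2:])@[-v[1],v[0]]);return a,d.mean(),v[2:]
print(ang(L),ang(R[:18]),ang(R[18:]))
T=[];T2=[];
for y in range(206,232,2):
    xs=np.where(M[y])[0];T.append((xs.min(),y))
for y in range(208,238,2):
    xs=np.where(M[y])[0];T2.append((xs.max(),y))
print(ang(T),ang(T2))
# pin blob / boss
d=((g<90)).astype(np.uint8);n,l2,st2,ce=cv2.connectedComponentsWithStats(d[205:245,240:285]);
for k in range(1,n):
    if st2[k,4]>80:
        p=ce[k]+[240,205];x,y,w,h=st2[k,:4];print("boss",p,st2[k],onz(c,p,68),onz(c,(240+x+w/2-.5,205+y+h/2-.5),68))
print("pin",onz(c,(261.,222.),78))
print(im[216:230,254:270,1])
E
```

```text
[ 192   98  177  142 7780]
(np.float32(95.35908), np.float64(0.2882745859292418), array([514.7076 , 142.53433], dtype=float32)) (np.float32(8.541308), np.float64(7.374235838987628), array([602.0089 , 186.35924], dtype=float32)) (np.float32(98.06763), np.float64(0.28176258687175015), array([698.959, 173.506], dtype=float32))
(np.float32(96.03011), np.float64(0.28578070437190173), array([591.8865  ,  62.808277], dtype=float32)) (np.float32(33.883625), np.float64(5.6809973253106625), array([665.3814 ,  80.71544], dtype=float32))
boss [260.6023622  221.35433071] [ 11   8  20  19 254] [614.79905595  64.13510578  68.        ] [614.95285878  63.25401928  68.        ]
pin [614.03423209  67.6640871   78.        ]
[[ 77  81  84  84  84  83  85  85  82  83  85  85  85  83  78  87]
 [ 80  83  84  84  84  84  85  84  84  83  83  84  86  85  83  82]
 [ 82  82  84  84  84  83  84  84  83  82  79  80  81  81  81  81]
 [ 83  83  83  82  83  84  84  85  82  78  76  76  77  78  79  84]
 [ 83  83  84  83  83  85  91  98  97  83  75  76  77  77  78  82]
 [ 82  84  84  83  82  83  95 108 112 102  84  76  76  76  78  81]
 [ 82  83  85  83  79  81  94 106 114 114  97  75  77  76  78  82]
 [ 83  85  80  74  75  87 114 132 129 120 100  76  80  80  80  84]
 [ 83  83  73  64  88 129 152 156 154 145 115  79  85  83  82  84]
 [ 85  80  66  66 112 161 165 163 165 163 138  80  84  84  84  84]
 [ 83  75  63  75 128 170 165 164 164 167 147  85  83  83  83  82]
 [ 80  68  65  68 123 174 169 168 168 167 142  86  83  83  83  81]
 [ 71  65  65  64  94 146 168 172 169 149 112  83  83  81  80  96]
 [ 68  64  64  64  69  93 123 136 131 110  85  82  82  78  89 137]]
```

```bash
python3 -m pendant '[[0,0,0,-0.004,-0.04,0,0.085],[0,0,0,-0.009,-0.081,0,0.085],[0,0,0,-0.014,-0.122,0,0.085],[0,0,0,-0.018,-0.163,0,0.085],[0,0,0,-0.023,-0.204,0,0.085],[0,0,0,-0.028,-0.245,0,0.085],[0,0,0,-0.033,-0.286,0,0.085],[0,0,0,-0.037,-0.327,0,0.085],[0,0,0,-0.042,-0.367,0,0.085],[0,0,0,-0.046,-0.4,0,0.085]]'
python3 - <<'E'
from h import *
c0=dict(np.load("pics/w1.npz"));print("pin",onz(c0,(261.5,225.7),78))
s=state();c=calibration("wrist");f=cv2.cvtColor(grab_frame("wrist"),cv2.COLOR_RGB2BGR)
cv2.imwrite("pics/w2.png",f);np.savez("pics/w2.npz",**{k:np.array(c[k]) for k in c})
print(s["eef_pos"]);print(proj(c,[502.5,-254,46]),proj(c,[523,-318,78]),proj(c,[561.5,-429,85]))
E
```

```text
time: 12.7
eef_pos: [540.2, -272.2, 284.0]
orientation: [-0.0, 0.582, 0.813, 0.0]
ft_force: [0.7, 0.1, -0.5]
opening: 0.996
grasp_force: 0.0
pin [616.16386778  63.1480857   78.        ]
[ 540.15996044 -272.17624402  283.97155441]
[234.36960432 142.70457948] [232.75009287 203.81624302] [235.48692724 290.59973175]
```

View pics/w2.png

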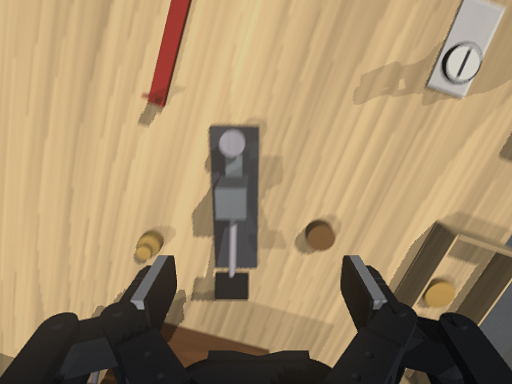

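The wrist view shows the jack almost in line with the tool: saddle at (231,143), block top at (231,203), paddle at (231,285). The weight at (150,245) and the magnet at (320,236) are clear to either side.

```bash
python3 - <<'E'
from h import *
c=dict(np.load("pics/w2.npz"));im=cv2.imread("pics/w2.png");g=cv2.cvtColor(im,cv2.COLOR_BGR2GRAY)
print("col",g[170:230:2,231]);print("row200",g[203,205:262]);print("row190",g[190,205:262])
d=g[120:165,205:265];m=((d>115)&(im[120:165,205:265,2].astype(int)-im[120:165,205:265,0]<30)).astype(np.uint8)
n,l,st,ce=cv2.connectedComponentsWithStats(m)
for k in range(1,n):
    if st[k,4]>100:
        p=ce[k]+[205,120];print("saddle",p,st[k],onz(c,p,46))
# foot edges: dark
L=[];R=[]
for y in list(range(150,180,3))+list(range(225,262,3)):
    xs=np.where(g[y,200:270]<75)[0]+200;L.append((xs.min(),y));R.append((xs.max(),y))
for S in(L,R):
    P=np.array([onz(c,(float(a),float(b)),8)[:2] for a,b in S],np.float32);v=cv2.fitLine(P,cv2.DIST_HUBER,0,.01,.01).ravel();print(np.degrees(np.arctan2(v[1],v[0]))%180,v[2:],np.abs((P-v[2:])@[-v[1],v[0]]).max())
m=((g<45)).astype(np.uint8)[265:305,205:260];n,l,st,ce=cv2.connectedComponentsWithStats(m);k=1+st[1:,4].argmax();print("paddle",ce[k]+[205,265],st[k],onz(c,ce[k]+[205,265],85))
E
```

```text
col [125 115 109  98  84  82  82  81  85 102 120 124 123 125 123 123 123 122
 123 122 122 123 121 122 112 104 101 100 119 146]
row200 [125 125 126 127 128 129 124  98  68  73 102 120 125 124 124 125 124 124
 124 125 124 124 123 123 123 122 123 122 122 123 122 122 123 125 123 124
 123 121 122 121 113  94  76  70  69  69  69  69  69  70  70  71  91 127
 149 159 169]
row190 [188 187 178 144 122 122 109  80  65  87 109 121 123 122 123 122 122 122
 121 121 122 121 121 121 120 120 120 120 121 120 120 119 120 120 120 120
 120 119 120 118 110  95  78  70  70  70  69  69  70  71  71  69  83 124
 153 159 157]
saddle [232.36783439 144.93152866] [ 14  10  26  35 628] [ 500.99697915 -257.3615179    46.        ]
107.884346 [ 503.24442 -367.56415] 9.365738
107.9277 [ 557.95905 -341.04318] 57.949677
paddle [239.5 298. ] [28 33 14  1 14] [ 569.92420713 -438.39144685   85.        ]
```

```bash
python3 - <<'E'
from h import *
c=dict(np.load("pics/w2.npz"))
s=onz(c,(231.5,142.7),46);b=onz(c,(230.3,203.),78);p=onz(c,(231.5,285.),85)
u=np.array([np.cos(np.radians(107.9)),np.sin(np.radians(107.9))]);w=np.array([-u[1],u[0]])
print(s,b,p)
d=(s-b)[:2];print("along,lat",d@u,d@w, (p-b)[:2]@u,(p-b)[:2]@w)
M=state();q=M["orientation"]
from scipy.spatial.transform import Rotation as R
print(R.from_quat(np.r_[q[1:],q[0]]).as_matrix()[:,1])
E
```

```text
[ 499.19862451 -255.11396376   46.        ] [ 519.94996839 -317.95006599   78.        ] [ 554.08339661 -422.42323399   85.        ]
along,lat 66.17254612028488 0.4337708560813512 -109.90721707520888 -0.3706597076828731
[ 0.94818431  0.31771821 -0.0012846 ]
```

```bash
python3 -m pendant '[[0,0,0,-0.0095,-0.02,-0.03,0.085],[0,0,-0.6,-0.0185,-0.046,-0.06,0.085],[0,0,-0.6,-0.0185,-0.046,-0.1,0.085],[0,0,-0.6,-0.0185,-0.046,-0.14,0.085],[0,0,-0.6,-0.0185,-0.046,-0.175,0.085],[0,0,-0.6,-0.0185,-0.046,-0.205,0.085],[0,0,-0.6,-0.0185,-0.046,-0.22,0.085],[0,0,-0.6,-0.0185,-0.046,-0.229,0.085],[0,0,-0.6,-0.0185,-0.046,-0.229,0.085],[0,0,-0.6,-0.0185,-0.046,-0.229,0.085]]'; python3 -m pendant '[[0,0,0,0,0,0,0.04],[0,0,0,0,0,0,0.02],[0,0,0,0,0,0,0.02],[0,0,0,0,0,0,0.02],[0,0,0,0,0,0,0.02],[0,0,0,0,0,0,0.02],[0,0,0,0,0,0,0.02],[0,0,0,0,0,0,0.02],[0,0,0,0,0,0,0.02],[0,0,0,0,0,0,0.02]]' 50
```

```text
time: 13.58
eef_pos: [523.0, -316.1, 55.7]
orientation: [-0.0, 0.586, 0.81, 0.0]
ft_force: [-0.4, -0.2, 0.2]
opening: 0.995
grasp_force: 0.0
time: 14.42
eef_pos: [523.1, -316.5, 56.2]
orientation: [0.0, 0.587, 0.81, 0.0]
ft_force: [-2.5, 1.2, 10.7]
opening: 0.44
grasp_force: 50.6
```

```bash
python3 -m pendant '[[0,0,0,0,0,0.015,0.02],[0,0,0,0,0,0.04,0.02],[0,0,0,0,0,0.06,0.02],[0,0,-1,0.01,0.015,0.06,0.02],[0,0,-3,0.027,0.045,0.06,0.02],[0,0,-5,0.044,0.075,0.06,0.02],[0,0,-7,0.061,0.105,0.06,0.02],[0,0,-9,0.078,0.135,0.06,0.02],[0,0,-11,0.095,0.165,0.06,0.02],[0,0,-11.9,0.11,0.195,0.06,0.02]]'; python3 - <<'E'
from h import *
c=dict(np.load("pics/w1.npz"))
u=np.array([np.cos(np.radians(96)),np.sin(np.radians(96))]);w=np.array([-u[1],u[0]])
for p in((307,255),(287,310),(338,263)):
    X=onz(c,p,10)[:2]+[3,0];d=X-[625.4,-4.1];print(X,"along",d@u,"lat",d@w)
print(state()["eef_pos"])
c=calibration("wrist");f=cv2.cvtColor(grab_frame("wrist"),cv2.COLOR_RGB2BGR)
cv2.imwrite("pics/w3.png",f);np.savez("pics/w3.npz",**{k:np.array(c[k]) for k in c})
E
```

```text
time: 15.25
eef_pos: [633.3, -119.3, 115.0]
orientation: [-0.0, 0.668, 0.744, -0.0]
ft_force: [1.1, -0.1, -7.0]
opening: 0.439
grasp_force: 53.3
[712.0059898   8.0568415] along 3.0374540314469045 lat -87.4022890834673
[718.27574492 -99.38701309] along -104.47317975501713 lat -82.40675682870311
[763.30786073   9.53481922] along -0.8551704989906866 lat -138.57761374267025
[ 633.32703262 -119.25829065  115.01411379]
```

View pics/w3.png

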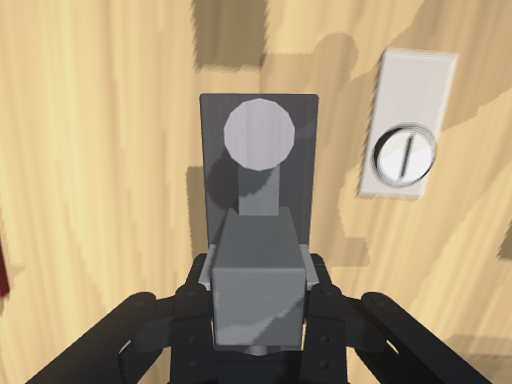

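The wrist view shows the jack held straight between the fingers, saddle at (259,134). The compass to the right, at (410,130), is clear of it.

```bash
python3 - <<'E'
from h import *
c=dict(np.load("pics/w3.npz"));T=np.array([633.3,-119.3])
s=onz(c,(259.5,134.),104.8)[:2]-T
u=np.array([np.cos(np.radians(96)),np.sin(np.radians(96))]);w=np.array([-u[1],u[0]])
q=state()["orientation"]
from scipy.spatial.transform import Rotation as R
Y=R.from_quat(np.r_[q[1:],q[0]]).as_matrix()[:,1];print("tool y ang",np.degrees(np.arctan2(Y[1],Y[0])))
print(s,s@u,s@w,66.2*u)
# triangulate pin from top + w1
print(two(calibration("top"),(245+174.5/8-.5,145+138.5/8-.5),dict(np.load("pics/w1.npz")),(261.5,225.7)))
E
```

```text
tool y ang 6.596880847112974
[-7.22415344 67.34356448] 67.72977904436212 0.14525946075181428 [-6.91978427 65.83734947]
[618.8200677   60.28677855  72.81596209]
```

```bash
python3 -m pendant '[[0,0,-0.5,0.004,0,-0.02,0.02],[0,0,-0.5,0.004,0,-0.04,0.02],[0,0,-0.5,0.004,0,-0.052,0.02],[0,0,-0.5,0.004,0,-0.056,0.02],[0,0,-0.5,0.0035,0.005,-0.056,0.02],[0,0,-0.5,0.002,0.02,-0.056,0.02],[0,0,-0.5,0,0.04,-0.056,0.02],[0,0,-0.5,-0.002,0.06,-0.056,0.02],[0,0,-0.5,-0.004,0.075,-0.056,0.02],[0,0,-0.5,-0.004,0.075,-0.056,0.02]]'
python3 - <<'E'
from h import *
s=state();c=calibration("wrist");f=cv2.cvtColor(grab_frame("wrist"),cv2.COLOR_RGB2BGR)
cv2.imwrite("pics/w4.png",f);np.savez("pics/w4.npz",**{k:np.array(c[k]) for k in c})
print(s["eef_pos"],proj(c,[618.5,61.7,78]))
E
```

```text
time: 16.13
eef_pos: [629.1, -42.0, 60.1]
orientation: [-0.001, 0.669, 0.743, 0.001]
ft_force: [0.4, 1.1, -7.7]
opening: 0.441
grasp_force: 53.3
[629.11412571 -41.96989659  60.07592291] [260.60474044  26.07307401]
```

View pics/w4.png

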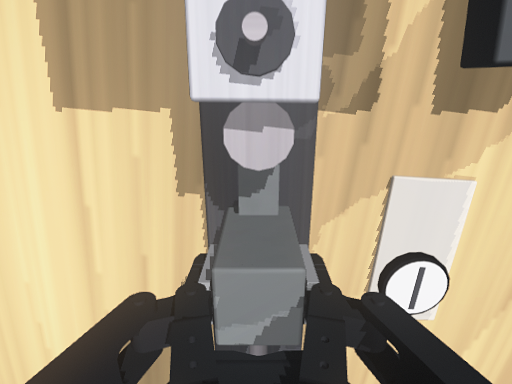

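The wrist view shows the saddle just short of the tongue at (258,134). The boss is at about (255,36), the pin top at (254,26), and the tongue's front edge runs along row 100.

```bash
python3 - <<'E'
from h import *
c=dict(np.load("pics/w4.npz"));T=state()["eef_pos"][:2]
s=onz(c,(258.5,134.5),49.9)[:2];u=np.array([np.cos(np.radians(96)),np.sin(np.radians(96))]);w=np.array([-u[1],u[0]])
p=onz(c,(254.5,26.5),78)[:2];b=onz(c,(255.,35.5),68)[:2]
fl,fr=onz(c,(191.,99.),64)[:2],onz(c,(319.,101.),64)[:2]
fc=(fl+fr)/2+23*u
print("s-T",s-T);
for n,x in(("pin",p),("boss",b),("front",fc)):print(n,x,"d",x-s,"along",(x-s)@u,"lat",(x-s)@w)
v=fr-fl;print("front dir",np.degrees(np.arctan2(v[1],v[0])),np.linalg.norm(v))
E
```

```text
s-T [-7.56601983 69.05399746]
pin [616.62877003  61.38564956] d [-5.07848955 36.31448391] along 36.646396073594275 lat 1.2547718581495213
boss [616.7619192   60.62844826] d [-4.94534038 35.55728261] along 35.87942492168712 lat 1.201501179488197
front [616.4661308   62.39739222] d [-5.24112878 37.32622657] along 37.66959672996986 lat 1.3107642228581462
front dir 5.070970034449662 48.408076293403404
```

```bash
python3 -m pendant '[[0,0,0,-0.001,0.008,0,0.02],[0,0,0,-0.002,0.016,0,0.02],[0,0,0,-0.0035,0.026,0,0.02],[0,0,0,-0.005,0.034,0,0.02],[0,0,0,-0.005,0.0365,0,0.02],[0,0,0,-0.005,0.0365,0,0.02],[0,0,0,-0.005,0.0365,-0.002,0.02],[0,0,0,-0.005,0.0365,-0.0035,0.02],[0,0,0,-0.005,0.0365,-0.004,0.02],[0,0,0,-0.005,0.0365,-0.004,0.02]]'
```

```text
time: 17.02
eef_pos: [624.1, -10.2, 56.2]
orientation: [-0.0, 0.671, 0.742, 0.0]
ft_force: [-6.3, 4.2, 13.0]
opening: 0.439
grasp_force: 55.9
```

```bash
python3 -m pendant '[[0,0,0,0,0,0.002,0.02],[0,0,0,0,0,0.003,0.02],[0,0,0,0,0.002,0.003,0.02],[0,0,0,-0.0005,0.0035,0.003,0.02],[0,0,0,-0.0005,0.0035,0.003,0.02],[0,0,0,-0.0005,0.0035,0.003,0.02],[0,0,0,-0.0005,0.0035,0.003,0.02],[0,0,0,-0.0005,0.0035,0.003,0.02],[0,0,0,-0.0005,0.0035,0.003,0.02],[0,0,0,-0.0005,0.0035,0.003,0.02]]'|egrep 'eef|force'
```

```text
eef_pos: [623.4, -6.4, 58.3]
ft_force: [0.6, -0.2, -7.7]
grasp_force: 53.4
```

```bash
python3 -m pendant '[[0,0,0,0.0005,0.001,0,0.02],[0,0,0,0.0005,0.001,0,0.02],[0,0,0,0.0005,0.001,0,0.02],[0,0,0,0.0005,0.001,-0.001,0.02],[0,0,0,0.0005,0.001,-0.002,0.02],[0,0,0,0.0005,0.001,-0.0025,0.02],[0,0,0,0.0005,0.001,-0.003,0.02],[0,0,0,0.0005,0.001,-0.003,0.02],[0,0,0,0.0005,0.001,-0.003,0.02],[0,0,0,0.0005,0.001,-0.003,0.02]]'|egrep 'eef|force'; python3 - <<'E'
from h import *
s=state();c=calibration("wrist");f=cv2.cvtColor(grab_frame("wrist"),cv2.COLOR_RGB2BGR)
cv2.imwrite("pics/w5.png",f);np.savez("pics/w5.npz",**{k:np.array(c[k]) for k in c});print(s["eef_pos"],s["time"])
E
python3 -m pendant '[[0,0,0,0,0,0,0.045],[0,0,0,0,0,0,0.06],[0,0,0,0,0,0,0.085],[0,0,0,0,0,0,0.085],[0,0,0,0,0,0,0.085],[0,0,0,0,0,0.01,0.085],[0,0,0,0,0,0.03,0.085],[0,0,0,0,0,0.06,0.085],[0,0,0,0,0,0.1,0.085],[0,0,0,0,0,0.14,0.085]]' 50
```

```text
eef_pos: [624.0, -5.3, 56.2]
ft_force: [-7.9, 1.5, 11.5]
grasp_force: 55.7
[624.01495979  -5.25246488  56.20153157] 18.6833
time: 19.57
eef_pos: [623.3, -5.8, 197.1]
orientation: [-0.0, 0.671, 0.742, -0.001]
ft_force: [1.4, 1.3, 1.7]
opening: 0.994
grasp_force: 0.0
```

```bash
python3 - <<'E'
from h import *
s=state();c=calibration("wrist");f=cv2.cvtColor(grab_frame("wrist"),cv2.COLOR_RGB2BGR)
cv2.imwrite("pics/w6.png",f);np.savez("pics/w6.npz",**{k:np.array(c[k]) for k in c})
print(s["eef_pos"],[proj(c,X) for X in([618,61.7,78],[617,61.4,46],[624,-5.3,78],[635.5,-114.7,85])])
E
```

```text
[623.29777185  -5.75864877 197.06357229] [array([260.96976493, 116.68466944]), array([259.55354755, 114.41271003]), array([259.95710503, 197.23080135]), array([260.37782533, 307.09446122])]
```

View pics/w6.png

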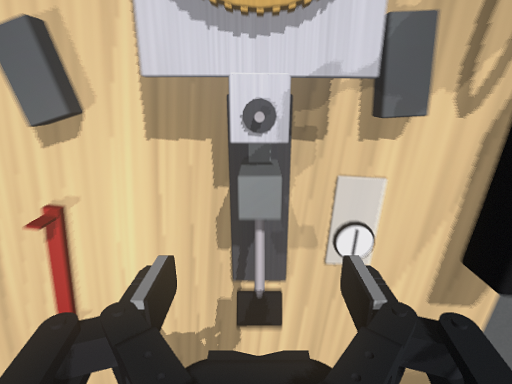

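The wrist view shows the pin at (260,117), block top at (260,197) and paddle at (259,308). All are within 1–2 px of their predicted positions, so the saddle is centred under the pin and nothing else has moved.

```bash
python3 -m pendant '[[0,0,0,0.003,-0.03,0,0],[0,0,0,0.007,-0.065,0,0],[0,0,0,0.01,-0.095,0,0],[0,0,0,0.012,-0.109,0,0],[0,0,0,0.012,-0.109,-0.02,0],[0,0,0,0.012,-0.109,-0.045,0],[0,0,0,0.012,-0.109,-0.065,0],[0,0,0,0.012,-0.109,-0.073,0],[0,0,0,0.012,-0.109,-0.073,0],[0,0,0,0.012,-0.109,-0.073,0]]'
```

```text
time: 20.45
eef_pos: [636.1, -114.6, 123.1]
orientation: [0.0, 0.671, 0.742, -0.0]
ft_force: [-0.2, -0.2, 0.5]
opening: 0.005
grasp_force: 0.0
```

```bash
python3 -m pendant '[[0,0,0,0,0,-0.007,0],[0,0,0,0,0,-0.012,0],[0,0,0,0.0003,-0.003,-0.018,0],[0,0,0,0.0006,-0.0055,-0.025,0],[0,0,0,0.0008,-0.0075,-0.032,0],[0,0,0,0.001,-0.0093,-0.039,0],[0,0,0,0.0011,-0.0103,-0.045,0],[0,0,0,0.0012,-0.011,-0.049,0],[0,0,0,0.0012,-0.011,-0.051,0],[0,0,0,0.0012,-0.011,-0.051,0]]'; python3 - <<'E'
from h import *
cv2.imwrite("pics/p1.png",cv2.cvtColor(grab_frame("scene"),cv2.COLOR_RGB2BGR))
E
```

```text
time: 21.28
eef_pos: [637.7, -125.6, 71.0]
orientation: [0.0, 0.671, 0.742, 0.0]
ft_force: [1.4, 1.7, 8.9]
opening: 0.002
grasp_force: 4.3
```

Force is 8.9 N at z 71. I push a little further, until it meets the stop.

```bash
python3 -m pendant '[[0,0,0,0,0,-0.001,0],[0,0,0,0,0,-0.002,0],[0,0,0,0,0,-0.002,0],[0,0,0,0,0,-0.002,0],[0,0,0,0,0,-0.002,0],[0,0,0,0,0,-0.002,0],[0,0,0,0,0,-0.002,0],[0,0,0,0,0,-0.002,0],[0,0,0,0,0,-0.002,0],[0,0,0,0,0,-0.002,0]]'
```

```text
time: 22.17
eef_pos: [637.8, -125.6, 69.5]
orientation: [0.0, 0.671, 0.742, 0.0]
ft_force: [0.6, 0.6, 8.3]
opening: -0.002
grasp_force: 4.4
```

```bash
python3 -m pendant '[[0,0,0,0,0,-0.001,0],[0,0,0,0,0,-0.002,0],[0,0,0,0,0,-0.002,0],[0,0,0,0,0,-0.002,0],[0,0,0,0,0,-0.002,0],[0,0,0,0,0,-0.002,0],[0,0,0,0,0,-0.002,0],[0,0,0,0,0,-0.002,0],[0,0,0,0,0,-0.002,0],[0,0,0,0,0,-0.002,0]]'
```

```text
time: 23.0
eef_pos: [637.8, -125.8, 67.6]
orientation: [0.001, 0.671, 0.742, 0.0]
ft_force: [1.5, 0.9, 9.4]
opening: -0.0
grasp_force: 4.5
```

```bash
python3 -m pendant '[[0,0,0,0,0,-0.001,0],[0,0,0,0,0,-0.0015,0],[0,0,0,0,0,-0.0015,0],[0,0,0,0,0,-0.0015,0],[0,0,0,0,0,-0.0015,0],[0,0,0,0,0,-0.0015,0],[0,0,0,0,0,-0.0015,0],[0,0,0,0,0,-0.0015,0],[0,0,0,0,0,-0.0015,0],[0,0,0,0,0,-0.0015,0]]'; python3 - <<'E'
from h import *
b=cv2.cvtColor(grab_frame("scene"),cv2.COLOR_RGB2BGR);cv2.imwrite("pics/p2.png",b);a=cv2.imread("pics/scene0.png")
c=calibration("scene");print([proj(c,X) for X in([617,61.7,54],[637,-125,44],[617,62,78])])
w=cv2.cvtColor(grab_frame("wrist"),cv2.COLOR_RGB2BGR);cv2.imwrite("pics/w7.png",w);cw=calibration("wrist");np.savez("pics/w7.npz",**{k:np.array(cw[k]) for k in cw})
E
```

```text
time: 23.83
eef_pos: [637.8, -125.9, 66.1]
orientation: [0.001, 0.671, 0.742, 0.0]
ft_force: [1.3, 0.9, 9.8]
opening: 0.002
grasp_force: 4.8
[array([258.73213683, 227.85033805]), array([196.85426369, 251.88776482]), array([258.94078089, 221.05495267])]
```

```bash
python3 - <<'E'
import cv2,numpy as np
b=cv2.imread("pics/p2.png");w=cv2.imread("pics/w7.png")
A=cv2.resize(b[185:285,165:295],None,fx=4,fy=4,interpolation=cv2.INTER_CUBIC)
W=np.zeros((600,800,3),np.uint8);W[:400,:520]=A
W[400:,:267]=cv2.resize(w,(267,200),interpolation=cv2.INTER_AREA)
B=cv2.resize(w[0:360,170:310],(280,580))[:580];W[10:590,520:800]=B
cv2.imwrite("pics/c2.png",W)
E
```

```text
(no output)
```

View pics/c2.png

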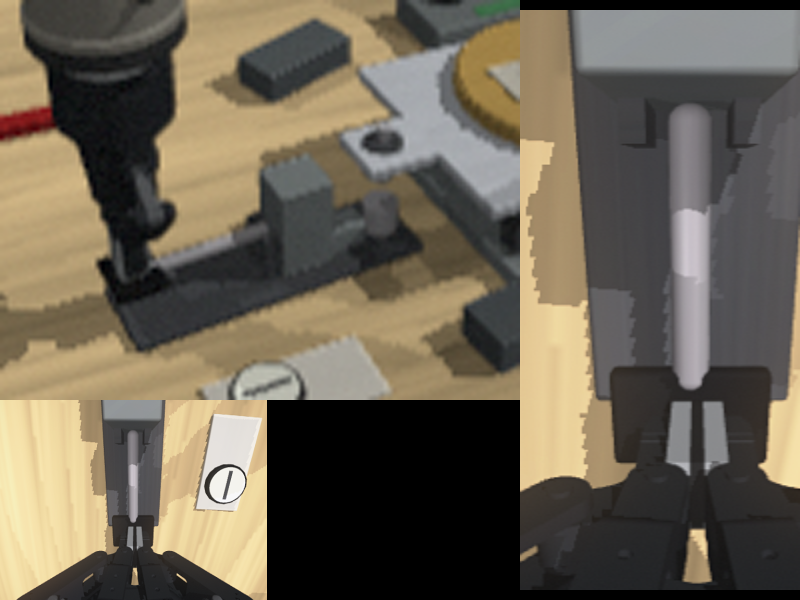

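The composite shows the plate raised and the fingers on the paddle, but the handle is still slightly above level. I keep pressing towards the stop.

```bash
for i in 1 2; do python3 -m pendant '[[0,0,0,0,0,-0.0005,0],[0,0,0,0,0,-0.001,0],[0,0,0,0,0,-0.0015,0],[0,0,0,0,0,-0.002,0],[0,0,0,0,0,-0.002,0],[0,0,0,0,0,-0.002,0],[0,0,0,0,0,-0.002,0],[0,0,0,0,0,-0.002,0],[0,0,0,0,0,-0.002,0],[0,0,0,0,0,-0.002,0]]'|egrep 'eef|force'; done
```

```text
eef_pos: [638.0, -125.9, 65.2]
ft_force: [-6.1, 3.3, 27.6]
grasp_force: 14.0
eef_pos: [638.2, -125.9, 64.3]
ft_force: [-12.0, 5.2, 46.0]
grasp_force: 23.3
```

```bash
python3 - <<'E'
from h import *
f=cv2.cvtColor(grab_frame("scene"),cv2.COLOR_RGB2BGR);cv2.imwrite("pics/p3.png",f)
c=calibration("scene")
for n in("scene0","p1","p2","p3"):
    g=cv2.cvtColor(cv2.imread(f"pics/{n}.png"),cv2.COLOR_BGR2GRAY)
    y0,x0=208,245;m=(g[y0:y0+28,x0:x0+34]<85).astype(np.uint8)
    k,l,st,ce=cv2.connectedComponentsWithStats(m);j=[i for i in range(1,k) if 15<st[i,4]<200 ]
    print(n,[(np.round(ce[i]+[x0,y0],2),st[i,4]) for i in j])
for h in(0,8,12,16,20):print(h,proj(c,[617,61.7,67+h]))
E
```

```text
scene0 [(array([259.55, 225.  ]), np.int32(44)), (array([272.92, 232.9 ]), np.int32(50))]
p1 [(array([260.05, 221.12]), np.int32(40)), (array([273.42, 230.77]), np.int32(81))]
p2 [(array([259.98, 220.05]), np.int32(40)), (array([273.38, 230.45]), np.int32(89))]
p3 [(array([260.12, 220.  ]), np.int32(42)), (array([273.33, 230.28]), np.int32(92))]
0 [258.79161917 224.20454457]
8 [258.82862196 221.93555586]
12 [258.84723855 220.79370432]
16 [258.86593254 219.64690759]
20 [258.88470438 218.49513509]
```

```bash
python3 - <<'E'
from h import *
for n,T in(("w0",[376.2,270.2,213.0]),("w7",[637.8,-125.9,66.1])):
    c=dict(np.load(f"pics/{n}.npz"));print(n)
    for d in(18,22,26,30):
        print(d,proj(c,[T[0],T[1],T[2]-d]), "edges +-11 in tool x", [proj(c,[T[0]+s*11*(-.95 if n=="w0" else -.1),T[1]+s*11*(.312 if n=="w0" else .995),T[2]-d])[1].round(0) for s in(-1,1)])
    g=cv2.cvtColor(cv2.imread(f"pics/{n}.png"),cv2.COLOR_BGR2GRAY);print(g[225:285:2,253],g[225:285:2,264])
E
```

```text
w0
18 [260.02827298 261.38366695] edges +-11 in tool x [np.float64(279.0), np.float64(243.0)]
22 [259.98213392 257.51809446] edges +-11 in tool x [np.float64(275.0), np.float64(240.0)]
26 [259.93806376 253.82678903] edges +-11 in tool x [np.float64(271.0), np.float64(236.0)]
30 [259.89592766 250.29832843] edges +-11 in tool x [np.float64(267.0), np.float64(233.0)]
[183 207 212 210 213 218 215 209 206 101  80  82  82  82  81  81  80  81
  80  79  80  79  78  78  78  78  77  76 115 117] [212 209 211 216 217 212 204 202 209 102  81  81  80  80  79  79  80  79
  79  79  78  78  76  76  77  77  76  74 112 115]
w7
18 [259.219699   259.82932135] edges +-11 in tool x [np.float64(277.0), np.float64(242.0)]
22 [259.18727858 255.99017265] edges +-11 in tool x [np.float64(273.0), np.float64(238.0)]
26 [259.15631685 252.3243876 ] edges +-11 in tool x [np.float64(269.0), np.float64(235.0)]
30 [259.12671838 248.82058281] edges +-11 in tool x [np.float64(265.0), np.float64(232.0)]
[163 164 163 163 145  88  40  39  38 124 138 140 140 140 140 140 140 141
 141 140 140 141 141 142 142 142 141 140 180 183] [ 37  42  40  41  41  41  41  41  38 122 140 138 139 139 139 139 140 139
 140 139 140 139 140 139 139 140 140 138 181 163]
```

```bash
python3 -m pendant '[[0,0,0,0,0.002,0.015,0],[0,0,0,0,0.006,0.035,0],[0,0,0,0,0.01,0.075,0],[0,0,0,0,0.01,0.11,0],[0,0,0,-0.02,0.03,0.12,0],[0,0,0,-0.042,0.062,0.12,0],[0,0,0,-0.064,0.094,0.12,0],[0,0,0,-0.086,0.126,0.12,0],[0,0,0,-0.108,0.158,0.12,0],[0,0,0,-0.13,0.19,0.12,0]]' |egrep 'time|eef|force'; python3 - <<'E'
from h import *
g=cv2.cvtColor(grab_frame("scene"),cv2.COLOR_RGB2BGR);cv2.imwrite("pics/p4.png",g)
for n in("scene0","p3","p4"):
    f=cv2.cvtColor(cv2.imread(f"pics/{n}.png"),cv2.COLOR_BGR2GRAY);m=(f[208:236,245:279]<85).astype(np.uint8)
    k,l,st,ce=cv2.connectedComponentsWithStats(m);print(n,[(ce[i]+[245,208],st[i,4]) for i in range(1,k) if 15<st[i,4]<200])
E
python3 -m pendant '[[0,0,0,-0.022,0.032,0,0],[0,0,0,-0.044,0.064,0,0],[0,0,0,-0.066,0.096,0,0],[0,0,0,-0.09,0.125,0,0],[0,0,0,-0.098,0.141,-0.02,0],[0,0,0,-0.098,0.141,-0.05,0],[0,0,0,-0.098,0.141,-0.08,0],[0,0,0,-0.098,0.141,-0.105,0],[0,0,0,-0.098,0.141,-0.12,0],[0,0,0,-0.098,0.141,-0.122,0]]'|egrep 'time|eef|force'
```

```text
time: 26.48
eef_pos: [505.8, 65.6, 181.4]
ft_force: [0.9, -0.0, 0.7]
grasp_force: 0.0
scene0 [(array([259.54545455, 225.        ]), np.int32(44)), (array([272.92, 232.9 ]), np.int32(50))]
p3 [(array([260.11904762, 220.        ]), np.int32(42)), (array([273.32608696, 230.2826087 ]), np.int32(92))]
p4 [(array([276.05405405, 211.13513514]), np.int32(37)), (array([259.53658537, 225.        ]), np.int32(41)), (array([273.72093023, 232.60465116]), np.int32(43)), (array([258.64, 234.12]), np.int32(25))]
time: 27.37
eef_pos: [408.1, 204.4, 57.3]
ft_force: [-0.5, 0.4, -0.1]
grasp_force: 0.0
```

```bash
for i in 1 2 3; do python3 -m pendant '[[0,0,0,0,0,-0.001,0],[0,0,0,0,0,-0.002,0],[0,0,0,0,0,-0.002,0],[0,0,0,0,0,-0.002,0],[0,0,0,0,0,-0.002,0],[0,0,0,0,0,-0.002,0],[0,0,0,0,0,-0.002,0],[0,0,0,0,0,-0.002,0],[0,0,0,0,0,-0.002,0],[0,0,0,0,0,-0.002,0]]'|egrep 'time|eef|force'; done
```

```text
time: 28.2
eef_pos: [409.1, 205.7, 57.8]
ft_force: [0.3, -0.2, 1.1]
grasp_force: 0.0
time: 29.03
eef_pos: [409.1, 205.7, 55.8]
ft_force: [-1.1, 0.4, -0.5]
grasp_force: 0.0
time: 29.87
eef_pos: [409.1, 205.7, 53.8]
ft_force: [-0.1, 1.0, 0.7]
grasp_force: 0.0
```

```bash
for i in 1 2; do python3 -m pendant '[[0,0,0,0,0,-0.0005,0],[0,0,0,0,0,-0.001,0],[0,0,0,0,0,-0.0015,0],[0,0,0,0,0,-0.0015,0],[0,0,0,0,0,-0.0015,0],[0,0,0,0,0,-0.0015,0],[0,0,0,0,0,-0.0015,0],[0,0,0,0,0,-0.0015,0],[0,0,0,0,0,-0.0015,0],[0,0,0,0,0,-0.0015,0]]'|egrep 'time|eef|force'; done
```

```text
time: 30.7
eef_pos: [409.1, 205.7, 52.3]
ft_force: [-0.7, 0.6, 0.2]
grasp_force: 0.0
time: 31.53
eef_pos: [409.3, 205.7, 51.9]
ft_force: [-10.6, -5.2, 44.5]
grasp_force: 22.3
```

```bash
python3 -m pendant '[[0,0,0,0,0,0.001,0],[0,0,0,0,0,0.003,0],[0,0,0,0,0,0.0035,0],[0,0,0,0,0,0.0035,0],[0,0,0,0,0,0.0035,0],[0,0,0,0,0,0.0035,0],[0,0,0,0,0,0.0035,0],[0,0,0,0,0,0.0035,0],[0,0,0,0,0,0.0035,0],[0,0,0,0,0,0.0035,0]]'|egrep 'time|eef|force'
```

```text
time: 32.37
eef_pos: [409.1, 205.6, 54.3]
ft_force: [0.0, -0.2, -0.6]
grasp_force: 0.0
```

The tip offset is confirmed at 22 mm, and the spring force on the keys was real across their full travel, so those presses stand. I return to the paddle for the final press.

```bash
python3 -m pendant '[[0,0,0,0,0,0.04,0],[0,0,0,0,0,0.08,0],[0,0,0,0,0,0.12,0],[0,0,0,0.02,-0.028,0.125,0],[0,0,0,0.04,-0.056,0.125,0],[0,0,0,0.06,-0.084,0.125,0],[0,0,0,0.08,-0.112,0.125,0],[0,0,0,0.1,-0.14,0.125,0],[0,0,0,0.12,-0.168,0.125,0],[0,0,0,0.14,-0.196,0.125,0]]'|egrep 'time|eef|force'; python3 -m pendant '[[0,0,0,0.02,-0.028,0,0],[0,0,0,0.04,-0.056,0,0],[0,0,0,0.06,-0.084,0,0],[0,0,0,0.078,-0.11,0,0],[0,0,0,0.087,-0.124,0,0],[0,0,0,0.087,-0.124,0,0],[0,0,0,0.087,-0.124,-0.02,0],[0,0,0,0.087,-0.124,-0.04,0],[0,0,0,0.087,-0.124,-0.052,0],[0,0,0,0.087,-0.124,-0.055,0]]'|egrep 'time|eef|force'
python3 - <<'E'
from h import *
w=grab_frame("wrist");cv2.imwrite("pics/w8.png",cv2.cvtColor(w,cv2.COLOR_RGB2BGR))
g=cv2.cvtColor(w,cv2.COLOR_RGB2GRAY)
m=(g[150:300,190:330]<50).astype(np.uint8);k,l,st,ce=cv2.connectedComponentsWithStats(m);print([(st[i]+[190,150,0,0,0]) for i in range(1,k) if st[i,4]>200]);print(state()["eef_pos"])
E
```

```text
time: 33.2
eef_pos: [549.8, 8.2, 179.2]
ft_force: [-0.1, 0.4, -0.3]
grasp_force: 0.0
time: 34.03
eef_pos: [634.9, -113.6, 122.1]
ft_force: [0.1, -0.9, -0.3]
grasp_force: 0.0
[array([ 190,  215,  140,   85, 3379])]
[ 635.26000532 -113.80442444  122.85474077]
```

```bash
python3 - <<'E'
import cv2,numpy as np
a,b,d=[cv2.cvtColor(cv2.imread(f"pics/{n}.png"),cv2.COLOR_BGR2GRAY).astype(np.float32) for n in("p1","p4","p3")]
s=np.s_[222:256,226:252]
for x,y in((a,b),(a,d)):print(cv2.phaseCorrelate(x[s],y[s],cv2.createHanningWindow((26,34),cv2.CV_32F)))
E
python3 -m pendant '[[0,0,0,0.001,-0.001,-0.007,0],[0,0,0,0.001,-0.001,-0.013,0],[0,0,0,0.001,-0.004,-0.02,0],[0,0,0,0.002,-0.0065,-0.027,0],[0,0,0,0.002,-0.0085,-0.034,0],[0,0,0,0.002,-0.01,-0.041,0],[0,0,0,0.0025,-0.0115,-0.047,0],[0,0,0,0.0025,-0.012,-0.052,0],[0,0,0,0.0025,-0.012,-0.055,0],[0,0,0,0.0025,-0.012,-0.057,0]]'
```

```text
((0.5527705585963609, -0.1205447382242788), 0.9171837170918783)
((0.4629477901681991, -0.08204097900983243), 1.0464855506096358)
time: 34.92
eef_pos: [639.1, -126.9, 67.2]
orientation: [0.0, 0.671, 0.742, 0.0]
ft_force: [-0.5, 0.1, 10.2]
opening: -0.003
grasp_force: 4.6
```

```bash
python3 -m pendant '[[0,0,0,0,0,-0.0005,0],[0,0,0,0,0,-0.001,0],[0,0,0,0,0,-0.0015,0],[0,0,0,0,0,-0.002,0],[0,0,0,0,0,-0.002,0],[0,0,0,0,0,-0.002,0],[0,0,0,0,0,-0.002,0],[0,0,0,0,0,-0.002,0],[0,0,0,0,0,-0.002,0],[0,0,0,0,0,-0.002,0]]'; python3 - <<'E'
from h import *
f=cv2.cvtColor(grab_frame("scene"),cv2.COLOR_RGB2BGR);cv2.imwrite("pics/p5.png",f)
g=cv2.cvtColor(f,cv2.COLOR_BGR2GRAY);m=(g[208:236,245:279]<85).astype(np.uint8)
k,l,st,ce=cv2.connectedComponentsWithStats(m);print([(ce[i]+[245,208],st[i,4]) for i in range(1,k) if 15<st[i,4]<200])
a=cv2.cvtColor(cv2.imread("pics/p1.png"),cv2.COLOR_BGR2GRAY).astype(np.float32);s=np.s_[222:256,226:252]
print(cv2.phaseCorrelate(a[s],g.astype(np.float32)[s],cv2.createHanningWindow((26,34),cv2.CV_32F)))
# saddle edges + foot in the wrist vs w7
w=cv2.cvtColor(grab_frame("wrist"),cv2.COLOR_RGB2GRAY);w7=cv2.cvtColor(cv2.imread("pics/w7.png"),cv2.COLOR_BGR2GRAY)
print(cv2.phaseCorrelate(w7[0:60,180:340].astype(np.float32),w[0:60,180:340].astype(np.float32)))
E
```

```text
time: 35.75
eef_pos: [639.1, -126.9, 65.9]
orientation: [0.0, 0.671, 0.742, 0.0]
ft_force: [-1.2, 0.9, 13.6]
opening: 0.001
grasp_force: 6.8
[(array([260.04878049, 220.09756098]), np.int32(41)), (array([273.41111111, 230.4       ]), np.int32(90))]
((0.47260366950449395, -0.013611631984101535), 0.9594729613865354)
((-2.283280477146363, -0.2147432511465901), 0.6466388000051181)
```

```bash
python3 -m pendant '[[0,0,0,0,0,-0.0005,0],[0,0,0,0,0,-0.001,0],[0,0,0,0,0,-0.001,0],[0,0,0,0,0,-0.001,0],[0,0,0,0,0,-0.001,0],[0,0,0,0,0,-0.001,0],[0,0,0,0,0,-0.001,0],[0,0,0,0,0,-0.001,0],[0,0,0,0,0,-0.001,0],[0,0,0,0,0,-0.001,0]]'|egrep 'eef|force'; python3 -c "
from bench import *
print(close_job())"
```

```text
eef_pos: [639.2, -126.9, 65.4]
ft_force: [-5.5, 1.2, 22.6]
grasp_force: 11.4
the job is handed in; nothing more can be done
None
```

I handed the job in at about 37 s with all steps carried out in order: the three keys, the jack under the lift point, one full pump, and the handle now held down at its stop with the plate raised. Two doubts remain: the keys stopped about 4 mm higher than their stated height (each took a hard press to a stop), and the jack may have shifted up to about 2 mm during the first pump.

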